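# Set a steel plate off a jig rail with a spacer and hold it pressed

## Task

Two look-alike jigs each carry a loose steel plate lying beside a blue rail, and only one of them leaves a gap wide enough for the flat steel spacer that lies in front of them. Slide the spacer along that gap, lying flat, in under the yellow lip until its end is up against the end stop, without disturbing the plate on the other jig or the things round about. Then push the plate of that jig sideways so that the spacer is nipped flush between plate and rail, and finish while still holding the plate pressed firmly there with the gripper.

Things in the scene. Friction and masses are not known exactly. Their poses are not given: they have to be found in the camera images.
- jig_a: One of two like jigs fixed to the table (left/right varies). Grey-painted base 10 mm thick, local x -85 to 85, y -115 to 85 mm; origin on the table. Local x runs along the gap, away from the robot, y left, z up. Blue rail on the left: x -10 to 75 mm, top z = 30 mm, guiding face at y = +55 mm looking to -y. plate_a lies on the base; the gap between it and the rail opens towards the robot.
- jig_b: The other jig, the same in every dimension and axis as jig_a. On this one lies plate_b.
- jig_a_stop (a point): End of the gap of jig_a: point at base-top level (jig local 58, 37.5, 10 mm) on the face of the blue end stop, which spans local y 20 to 77 mm, top z = 31 mm. A yellow hold-down lip on the stop reaches 15 mm over the gap towards the robot (local x 43 to 75, y 23 to 57 mm), underside 21 mm above the base top, 5 mm thick.
- jig_b_stop (a point): End of the gap of jig_b: point at base-top level (jig local 58, 37.5, 10 mm) on the face of the blue end stop, which spans local y 20 to 77 mm, top z = 31 mm. A yellow hold-down lip on the stop reaches 15 mm over the gap towards the robot (local x 43 to 75, y 23 to 57 mm), underside 21 mm above the base top, 5 mm thick.
- plate_a: Loose dark steel plate, 50 (local x, along the gap) x 80 (local y) x 8 mm, origin at the centre of its underside. It lies on the base of jig_a, centred about 28 mm along the jig's local x, its left edge 46 to 53 mm from the rail face at the start: the wide gap. With the spacer nipped between, its centre is at jig local y = -20 mm. It slides on the base under a push of a few newtons.
- plate_b: Loose dark steel plate, 50 (local x, along the gap) x 80 (local y) x 8 mm, origin at the centre of its underside. It lies on the base of jig_b, its left edge only 20 to 27 mm from the rail face: too narrow for the spacer. To be left alone.
- spacer: Loose flat dark steel bar, 35 (local x) x 120 (local y) x 10 mm, 0.33 kg, origin at the centre of its underside, both ends alike. Starts flat on the table in front of the jigs, roughly left to right. Fully in, its centre is at jig local x = -2 mm, (nipped) y = +37.5 mm, and some 50 mm of it stands out of the gap.
- parts_box: Clear parts box, 98 x 130 x 29 mm, loose bystander on the left.
- tape_measure: Yellow tape measure, 35 x 100 x 64 mm, loose bystander behind the jigs.
Things that resemble listed ones, but are neither listed nor needed, are in the scene too. Of the things like the spacer, leave any that is orange; of the rest the smaller one is meant.

How it is judged:
By the outcome, as a careful person would: the job done as asked, in the order asked, and still so for the second after the job is handed in, while the arm keeps its last pose, push and grip.
It also fails if it takes over 51 s, if anything falls off the work surface, if the arm or the gripper's body presses on something with over 40 N, if the wrist force passes 120 N, or if a joint passes its speed limit or range.

## Robot

A 6-joint arm with a two-finger parallel gripper is mounted at the origin on the work surface; the furniture and walls round the work are solid. World frame = base frame: x ahead of the robot, y to its left, z up, the work surface at z = 0. Lengths are in m, angles in degrees, forces in N, time in s.
With the tool pointing down it reaches from about 0.3 to 0.75 m from the base axis. Payload 8.5 kg.
Tool frame: the origin (TCP) lies between the finger pads; the fingertips stand 19 mm ahead of it and the grasp point (between the pads) is the TCP; z points along the fingers, y is the line along which they close (so a half turn about z gives the same grasp; the last joint's range is limited). The gripper opens to 85 mm and grips with 20 to 120 N. Pads are 22 mm wide; open, the fingers measure 114 mm over their backs; the gripper's body (76 mm by 85 mm) begins 54 mm behind the grasp point. The pads swing forward as they close: fully open they stand 13 mm farther back than shut.
Start: joints at [53.612, 21.807, 74.336, -0, 83.858, -12.336], TCP at [0.224, 0.502, 0.213] pointing down, gripper open.
Joint ranges: [-178.18, 178.18], [-50.72, 133.34], [12.68, 142.11], [-81.47, 261.47], [9.98, 163.14], [-165.26, 165.26]. Speed limits (degrees/s): [136.94, 136.94, 180, 180, 180, 180].

## Interface

Orientations are given as a 3x3 rotation matrix whose columns are the frame's x, y, z axes.
In Python, from rig import env, optics gives the robot as it stands.
- The arm moves only by the tool arm_command, never from a script. Its argument "commands" is one flat list of numbers, 7 for each row, row after row: the closure, from -1 (fully open) to 1 (shut), so that 0 is half open, then the shift along the tool's x, y, z as a fraction of full scale, then the turn, a rotation vector about the tool's x, y, z as a fraction of full scale. A call has 1 to 12 rows; each row is the pose to reach, as a shift and turn from the pose commanded when the call began, along the tool's axes at that moment; what a row does not reach only later rows make up. Full scale, the value 1, is 500 mm for a shift and 120 degrees for a turn. A row lasts 1/12 s, in which the tool goes at most 41.7 mm and 7.16 degrees, less where a joint would pass 70% of its speed; a pose out of reach is approached as far as the arm can. A call with a number of a shift or a turn outside -1 to 1 is refused whole. A call with a gripper value outside its range is refused whole. The fingers move at their own pace and stop on an object; "newtons" is the grip in N (left out, the last holds). Time passes only in rows, so rows that repeat a pose let the fingers close. It gives the time, the measured TCP pose, the force, the opening and the grip force at its end, in the units of the state.
- env.observe(): the state, without advancing time (a new reading comes with each control period).
- optics.get_image(name): name is "side" or "top"; returns a dict with "image" (480x640x3 uint8, red, green, blue), "intrinsics" (3x3 intrinsics, pixels), "origin" and "orientation" of the camera in the world. Camera axes: x right, y down, z forward; pixel columns grow to the right and rows downward; lengths in m; the calibration is good to about 2 mm. A picture is of the moment at which its call begins. There is no depth.
- env.close_job(): hands the job in; it is judged then, once.
The state is a dict: "time_s": time; "q": joint angles; "qvel": joint speeds; "joint_efforts": joint torques, N m; "position": TCP position; "tool_rot": TCP orientation; "ft_force": force on the tool from outside, world axes, zero at the start; "wrist_torque": the same for the moment, N m; "grip_width": finger opening in m; "gripper_force": force on a finger pad.
Only numpy, scipy, OpenCV 4.12 (cv2) and the standard library are available. Lean on these libraries where they do the work, as an engineer would, in place of code of your own. Each camera call takes 0.05 s, during which the arm holds its last target. There are 200 camera calls.

## Working session

There is one attempt and no reset: what is moved stays moved. The work goes in short steps, Python scripts to look and compute and a tool call to move; the robot and the scene stay as the last step left them, time stands still between calls to the robot, and variables do not carry over. Pictures are saved under pics/ and viewed, at most 10 in all, crops included, and the job is handed in when it is done.

Besides the shell and the picture viewer there is one more tool, called after "Call:" as name(argument=value, ...) on one line, values as JSON. arm_command: Moves the arm, as the interface text tells. Shift numbers are shares of 500 mm and turn numbers shares of 120 degrees, none past 1 either way. Its arguments: {"type":"object","properties":{"commands":{"type":"array","items":{"type":"number"}},"newtons":{"type":"number"}},"required":["commands"]}

```bash
mkdir -p pics; ls
cat > h.py <<'E'
import numpy as np, cv2
from rig import env, optics
def shot(n):
    d=optics.get_image(n); return d
def ray(d,uv,z):
    K=np.array(d["intrinsics"]);R=np.array(d["orientation"]);o=np.array(d["origin"])
    uv=np.atleast_2d(uv).astype(float)
    v=np.c_[uv,np.ones(len(uv))]@np.linalg.inv(K).T@R.T
    return o+v*((z-o[2])/v[:,2])[:,None]
def proj(d,P):
    K=np.array(d["intrinsics"]);R=np.array(d["orientation"]);o=np.array(d["origin"])
    c=(np.atleast_2d(P)-o)@R@K.T
    return c[:,:2]/c[:,2:]
def save(img,f): cv2.imwrite("pics/"+f,cv2.cvtColor(np.ascontiguousarray(img),cv2.COLOR_RGB2BGR))
E
python3 - <<'E'
from h import *
s=env.observe();print(s)
import pickle
for n in("top","side"):
    d=shot(n);save(d["image"],n+"0.png");pickle.dump(d,open(n+"0.pkl","wb"));print(n,d["origin"],d["orientation"],d["intrinsics"])
E
```

```text
pics
{'time_s': 0.0, 'q': array([ 5.36106358e+01,  2.18409834e+01,  7.43855927e+01, -6.09005258e-04,
        8.38563368e+01, -1.23356808e+01]), 'qvel': array([ 0.02260601, -0.04381224,  0.03718974,  0.07079147, -0.09759969,
       -0.01506672]), 'joint_efforts': array([-1.18228381e-03, -4.48453689e+01, -2.31276047e+01, -2.92395189e-04,
        4.83379641e-03,  7.70504334e-05]), 'position': array([0.22398757, 0.50197757, 0.21280691]), 'tool_rot': array([[-9.13164304e-01,  4.07590766e-01, -8.50013597e-04],
       [ 4.07591542e-01,  9.13163601e-01, -1.17119191e-03],
       [ 2.98834472e-04, -1.41594900e-03, -9.99998953e-01]]), 'ft_force': array([ 0.32153595,  0.38424625, -0.40186557]), 'wrist_torque': array([-0.00166644, -0.01969318, -0.05950121]), 'gripper_force': 0.0, 'grip_width': 0.08525288648612579}
top [0.25815492 0.12079844 1.3674685 ] [[-0.01212132 -0.98157486  0.19069314]
 [-0.99990726  0.01071451 -0.00840668]
 [ 0.0062086  -0.19077736 -0.9816137 ]] [[539.36866883   0.         316.2413969 ]
 [  0.         539.36866883 245.57996414]
 [  0.           0.           1.        ]]
side [ 0.33666521 -1.03606745  1.0558021 ] [[ 0.98366744 -0.1264112   0.12813499]
 [-0.17956702 -0.64009914  0.74701324]
 [-0.01241175 -0.75782142 -0.65234397]] [[577.47340755   0.         310.86789028]
 [  0.         577.47340755 228.78721476]
 [  0.           0.           1.        ]]
```

View pics/top0.png

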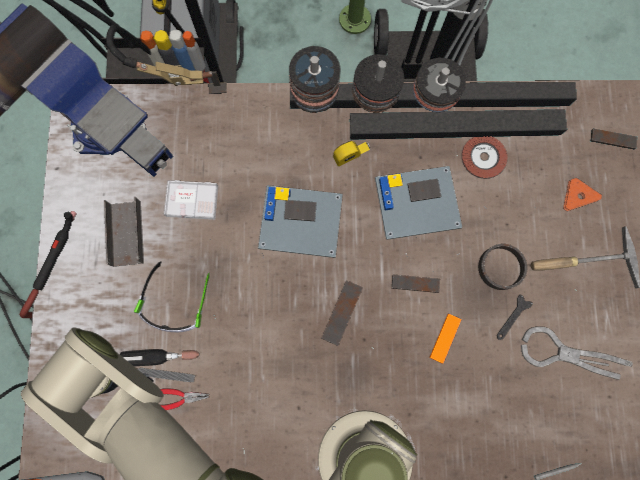

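View pics/side0.png

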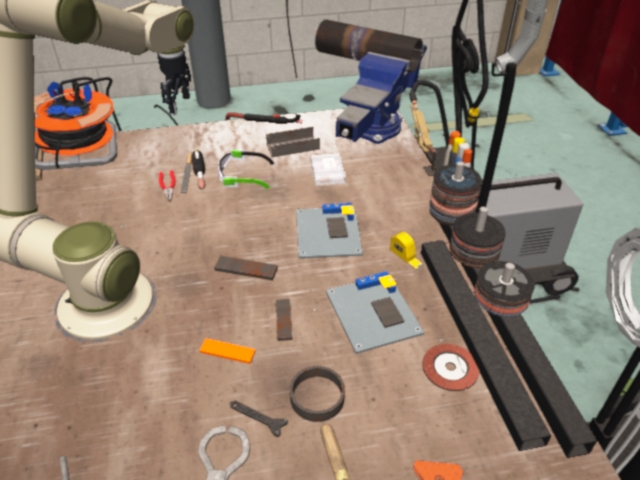

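Top view: the smaller dark bar (spacer) is at about (415,284) and the bigger decoy at (342,312). The left jig (300,220) has a narrow gap of about 10 px. The right jig (418,202) has a wide one, about 17 px, so it looks like jig_a. I'll measure next.

```bash
cat > m.py <<'E'
from h import *
import pickle
d=pickle.load(open("top0.pkl","rb"));I=d["image"]
hsv=cv2.cvtColor(I,cv2.COLOR_RGB2HSV)
print("px samples base",hsv[225,400],"spacer",hsv[284,405],hsv[284,428],"table",hsv[300,420],"plate",hsv[190,425],"rail",hsv[200,388])
def rect(mask,box,z,name):
    m=np.zeros(mask.shape,np.uint8);x0,y0,x1,y1=box;m[y0:y1,x0:x1]=mask[y0:y1,x0:x1]*255
    cs,_=cv2.findContours(m,cv2.RETR_EXTERNAL,cv2.CHAIN_APPROX_NONE)
    c=max(cs,key=cv2.contourArea)[:,0,:]
    P=ray(d,c,z)[:,:2]; r=cv2.minAreaRect((P*1000).astype(np.float32));print(name,r,"\n",np.round(cv2.boxPoints(r),1).tolist())
H,S,V=[hsv[...,i].astype(int) for i in range(3)]
base=(H>88)&(H<115)&(S>25)&(V>70)
blue=(H>95)&(H<125)&(S>140)
yel=(H>20)&(H<35)&(S>150)
dark=(V<100)
for nm,b in(("L",(250,175,350,265)),("R",(370,160,470,245))):
    rect((blue|yel|base),b,.010,nm+" base")
    rect(blue,b,.030,nm+" blue");rect(yel,b,.036,nm+" yel");rect(dark&~blue,(b[0]+25,b[1]+5,b[2]-15,b[3]-20),.018,nm+" plate")
for nm,b in (("sp",(385,268,445,298)),("big",(315,275,370,350)),("far",(585,120,640,155))):
    rect((V<105),b,.010,nm)
crop=I[155:300,360:475];save(cv2.resize(crop,None,fx=4,fy=4,interpolation=cv2.INTER_CUBIC),"cropR.png")
E
python3 m.py
```

```text
px samples base [ 98  21 145] spacer [11 25 83] [ 8 44 93] table [ 11  51 135] plate [11 23 87] rail [109  61 176]
L base ((588.6841430664062, 149.91920471191406), (195.79429626464844, 166.80909729003906), 82.15983581542969) 
 [[492.70001220703125, 64.30000305175781], [658.0, 41.599998474121094], [684.7000122070312, 235.5], [519.4000244140625, 258.29998779296875]]
L blue ((629.7696533203125, 225.96620178222656), (20.951875686645508, 87.15316009521484), 83.25794219970703) 
 [[585.2999877929688, 220.6999969482422], [671.7999877929688, 210.39999389648438], [674.2999877929688, 231.3000030517578], [587.7000122070312, 241.5]]
L yel ((654.1469116210938, 196.17210388183594), (33.81987380981445, 32.27407455444336), 82.03544616699219) 
 [[635.7999877929688, 181.6999969482422], [667.7999877929688, 177.1999969482422], [672.5, 210.6999969482422], [640.5, 215.1999969482422]]
L plate ((613.4776611328125, 151.03334045410156), (78.63101196289062, 50.627872467041016), 84.8707046508789) 
 [[584.7999877929688, 114.0999984741211], [635.2000122070312, 109.5999984741211], [642.2000122070312, 187.8999938964
[... 1106 characters left out ...]
563476562), (120.55667877197266, 36.514801025390625), 84.1090087890625) 
 [[397.8999938964844, -197.6999969482422], [434.20001220703125, -201.39999389648438], [446.5, -81.5], [410.20001220703125, -77.80000305175781]]
big ((350.7672119140625, 47.071170806884766), (47.997676849365234, 159.9416961669922), 65.7418212890625) 
 [[268.0, 58.0], [413.79998779296875, -7.699999809265137], [433.5, 36.099998474121094], [287.70001220703125, 101.80000305175781]]
far ((804.9475708007812, -689.6915283203125), (123.0048599243164, 38.68584442138672), 78.03997802734375) 
 [[773.2999877929688, -745.9000244140625], [811.0999755859375, -753.9000244140625], [836.5999755859375, -633.5], [798.7999877929688, -625.5]]
```

View pics/cropR.png

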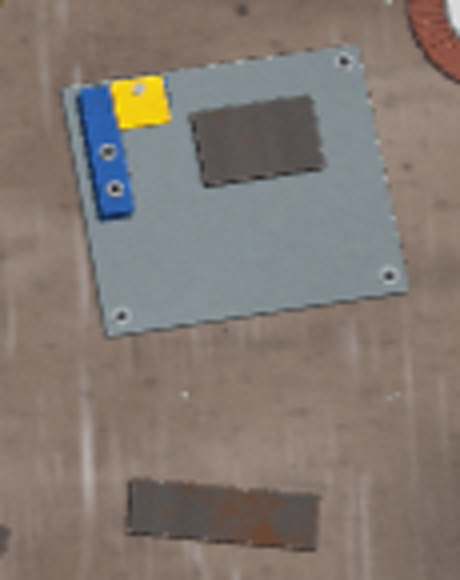

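```bash
cat > go.py <<'E'
from h import *
import sys
from scipy.spatial.transform import Rotation as Ro
# usage: go.py x y z(mm) yangle(deg) -> shift/turn fractions
def go(x,y,z,a):
    s=env.observe();R=np.array(s["tool_rot"]);p=np.array(s["position"])
    t=np.radians(a);yy=np.array([np.cos(t),np.sin(t),0]);zz=np.array([0,0,-1.]);T=np.c_[np.cross(yy,zz),yy,zz]
    return np.round(np.r_[R.T@(np.array([x,y,z])/1000-p)/.5,Ro.from_matrix(R.T@T).as_rotvec(degrees=True)/120],4)
if __name__=="__main__":
    s=env.observe();print("t",round(s["time_s"],2),np.round(np.array(s["position"])*1000,1),"yang",round(float(np.degrees(np.arctan2(s["tool_rot"][1][1],s["tool_rot"][0][1]))),2),"F",np.round(s["ft_force"],1),"w",round(s["grip_width"]*1000,1),s["gripper_force"])
    a=list(map(float,sys.argv[1:]))
    for i in range(0,len(a),4): print(a[i:i+4],go(*a[i:i+4]).tolist())
E
python3 go.py 400 150 200 30 418.8 -174.4 120 -5.9
```

```text
t 0.1 [224.  502.  212.9] yang 65.95 F [ 0.4  1.2 -0.3] w 85.4 0.0
[400.0, 150.0, 200.0, 30.0] [-0.6084, -0.4994, 0.0262, -0.0006, 0.0001, 0.2996]
[418.8, -174.4, 120.0, -5.9] [-0.9072, -1.0764, 0.1869, -0.0006, 0.0003, 0.5987]
```

Call:
arm_command(commands=[-0.5,-0.608,-0.5,0.026,-0.0006,0,0.3,-0.5,-0.608,-0.5,0.026,-0.0006,0,0.3,-0.5,-0.608,-0.5,0.026,-0.0006,0,0.3,-0.5,-0.608,-0.5,0.026,-0.0006,0,0.3,-0.5,-0.608,-0.5,0.026,-0.0006,0,0.3,-0.5,-0.608,-0.5,0.026,-0.0006,0,0.3,-0.5,-0.608,-0.5,0.026,-0.0006,0,0.3,-0.5,-0.608,-0.5,0.026,-0.0006,0,0.3,-0.5,-0.608,-0.5,0.026,-0.0006,0,0.3,-0.5,-0.608,-0.5,0.026,-0.0006,0,0.3,-0.5,-0.608,-0.5,0.026,-0.0006,0,0.3,-0.5,-0.608,-0.5,0.026,-0.0006,0,0.3], newtons=80)

```text
time_s: 1.1
position: [0.4, 0.1494, 0.2002]
tool_rot: [[-0.497, 0.868, -0.0], [0.868, 0.497, 0.001], [0.001, 0.0, -1.0]]
ft_force: [-0.3, 0.1, 0.3]
grip_width: 0.0643
gripper_force: 0.0
```

```bash
python3 go.py 418.8 -174.4 100 -5.9
```

```text
t 1.1 [400.  149.4 200.2] yang 29.81 F [-0.3  0.1  0.3] w 64.3 0.0
[418.8, -174.4, 100.0, -5.9] [-0.5807, -0.2893, 0.1996, 0.0001, -0.0005, 0.2976]
```

Call:
arm_command(commands=[-0.5,-0.581,-0.289,0.2,0,-0.0005,0.2976,-0.5,-0.581,-0.289,0.2,0,-0.0005,0.2976,-0.5,-0.581,-0.289,0.2,0,-0.0005,0.2976,-0.5,-0.581,-0.289,0.2,0,-0.0005,0.2976,-0.5,-0.581,-0.289,0.2,0,-0.0005,0.2976,-0.5,-0.581,-0.289,0.2,0,-0.0005,0.2976,-0.5,-0.581,-0.289,0.2,0,-0.0005,0.2976,-0.5,-0.581,-0.289,0.2,0,-0.0005,0.2976,-0.5,-0.581,-0.289,0.2,0,-0.0005,0.2976,-0.5,-0.581,-0.289,0.2,0,-0.0005,0.2976,-0.5,-0.581,-0.289,0.2,0,-0.0005,0.2976])

```text
time_s: 2.02
position: [0.4197, -0.1723, 0.1001]
tool_rot: [[0.1, 0.995, 0.0], [0.995, -0.1, 0.001], [0.001, 0.0, -1.0]]
ft_force: [-0.8, 0.4, 0.2]
grip_width: 0.064
gripper_force: 0.0
```

```bash
python3 - <<'E'
from h import *
import pickle
d=shot("side");pickle.dump(d,open("side1.pkl","wb"))
u,v=proj(d,[[.42,-.14,.05]])[0].astype(int);print(u,v)
save(cv2.resize(d["image"][v-90:v+80,u-100:u+100],None,fx=3.5,fy=3.5,interpolation=cv2.INTER_CUBIC),"s1.png")
E
python3 go.py 418.8 -174.4 26 -5.9
```

```text
282 305
t 2.07 [ 419.8 -171.9  100.4] yang -5.66 F [-0.1 -0.8 -0.7] w 64.0 0.0
[418.8, -174.4, 26.0, -5.9] [-0.0052, -0.0017, 0.1488, 0.0004, -0.0002, 0.002]
```

View pics/s1.png

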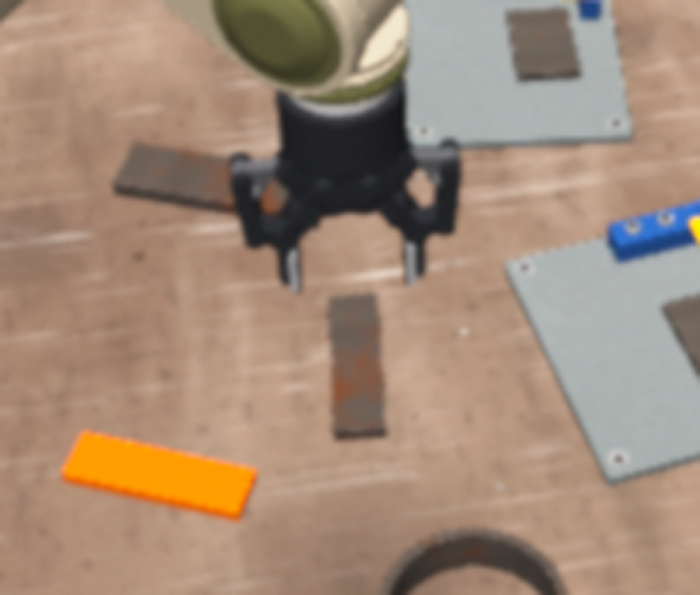

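Side crop: the open fingers (tips at 290,285 and 410,280 in the crop) stand centred across the spacer at (355,365), well clear of the orange bar. I'll descend.

Call:
arm_command(commands=[-0.5,-0.005,-0.002,0.08,0.0004,0,0.002,-0.5,-0.005,-0.002,0.12,0.0004,0,0.002,-0.5,-0.005,-0.002,0.14,0.0004,0,0.002,-0.5,-0.005,-0.002,0.15,0.0004,0,0.002,-0.5,-0.005,-0.002,0.155,0.0004,0,0.002,-0.5,-0.005,-0.002,0.155,0.0004,0,0.002])

```text
time_s: 2.57
position: [0.419, -0.1753, 0.0231]
tool_rot: [[0.103, 0.995, 0.001], [0.995, -0.103, -0.0], [-0.0, 0.001, -1.0]]
ft_force: [0.5, 0.3, -0.5]
grip_width: 0.064
gripper_force: 0.0
```

Call:
arm_command(commands=[1,0,0,0,0,0,0,1,0,0,0,0,0,0,1,0,0,0,0,0,0,1,0,0,0,0,0,0,1,0,0,0,0,0,0,1,0,0,0,0,0,0,1,0,0,0,0,0,0,1,0,0,0,0,0,0], newtons=80)

```text
time_s: 3.23
position: [0.4186, -0.1762, 0.0227]
tool_rot: [[0.105, 0.995, 0.0], [0.995, -0.105, -0.0], [-0.0, 0.0, -1.0]]
ft_force: [-0.2, -0.3, 0.7]
grip_width: -0.0002
gripper_force: 0.0
```

Call:
arm_command(commands=[1,0,0,-0.02,0,0,0,1,0,0,-0.05,0,0,0,1,0,0,-0.08,0,0,0,1,0,0,-0.1,0,0,0,1,0,0,-0.1,0,0,0])

```text
time_s: 3.65
position: [0.4193, -0.1767, 0.0742]
tool_rot: [[0.105, 0.995, 0.003], [0.995, -0.105, -0.002], [-0.002, 0.003, -1.0]]
ft_force: [0.9, -0.3, 0.3]
grip_width: -0.0001
gripper_force: 0.0
```

```bash
python3 - <<'E'
from h import *
import pickle
for n in("side","top"):
    d=shot(n);pickle.dump(d,open(n+"2.pkl","wb"))
    u,v=proj(d,[[.43,-.13,.07]])[0].astype(int);print(n,u,v)
    save(cv2.resize(d["image"][v-60:v+60,u-80:u+80],None,fx=5,fy=5,interpolation=cv2.INTER_CUBIC),n+"2.png")
E
python3 go.py
```

```text
side 285 296
top 415 276
t 3.75 [ 418.5 -176.1   72.5] yang -6.0 F [-0.6  1.1  0.6] w 0.0 0.0
```

View pics/side2.png

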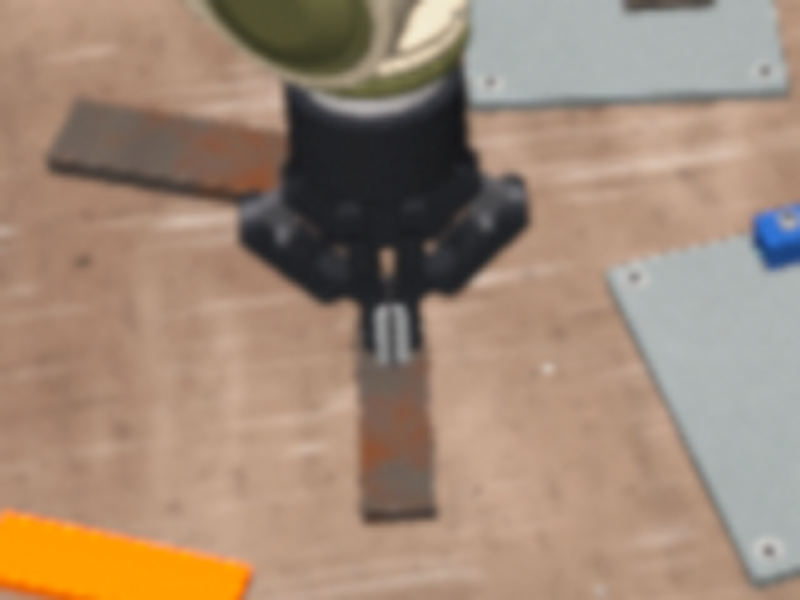

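Side crop: the fingers are shut and empty (tips about 390,360) and the bar is still on the table (near end about 400,515). The grasp missed, so I'll check geometry and where the tips really are.

Run:
```python
from h import *
import pickle
d=pickle.load(open("side2.pkl","rb"));t=pickle.load(open("top2.pkl","rb"));s0=pickle.load(open("side0.pkl","rb"))
print("proj tip side",proj(d,[[.4185,-.176,.0535],[.4185,-.176,.0725]]),"seen approx",(285-80+390/5,296-60+362/5))
def rect(I,d,box,z):
    hsv=cv2.cvtColor(I,cv2.COLOR_RGB2HSV);x0,y0,x1,y1=box;m=np.zeros(I.shape[:2],np.uint8);m[y0:y1,x0:x1]=(hsv[y0:y1,x0:x1,2]<105)*255
    c=max(cv2.findContours(m,0,1)[0],key=cv2.contourArea)[:,0,:];r=cv2.minAreaRect((ray(d,c,z)[:,:2]*1000).astype(np.float32));print(r,np.round(cv2.boxPoints(r)).tolist())
rect(s0["image"],s0,(270,293,298,345),.010)
rect(d["image"],d,(270,305,298,345),.010)
```

```text
proj tip side [[283.6908524  316.58839931]
 [283.32541553 311.00554053]] seen approx (283.0, 308.4)
((414.67852783203125, -201.94886779785156), (5.725453853607178, 29.63495445251465), 79.08956146240234) [[400.0, -202.0], [429.0, -208.0], [430.0, -202.0], [401.0, -196.0]]
((414.6784362792969, -201.94956970214844), (5.7240424156188965, 29.634952545166016), 79.0895767211914) [[400.0, -202.0], [429.0, -208.0], [430.0, -202.0], [401.0, -196.0]]
```

View pics/top2.png

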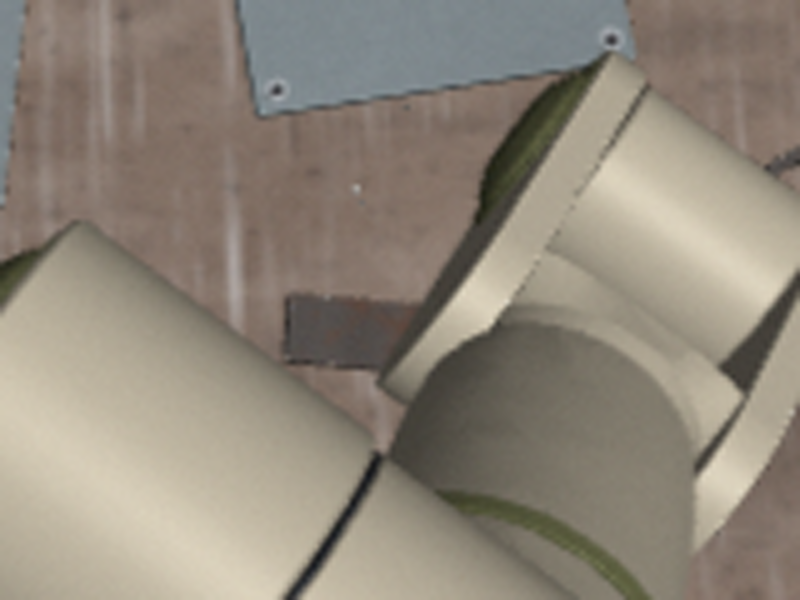

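Top crop: the bar has not moved and the wrist hides the gripper. In the side view the tips sit about 8 px (about 25 mm) above where the pose predicts, so they may be higher than TCP+19 mm says. I'll check this with a second picture, before relying on touch.

```bash
python3 - <<'E'
from h import *
import pickle
d=pickle.load(open("side1.pkl","rb"))
a=np.array([[282-100+290/3.5,305-90+290/3.5],[282-100+412/3.5,305-90+283/3.5]])
y=np.array([.995,-.1,0]);p=np.array([.4197,-.1720,.1003])
for ah in(-.01,0,.01,.019): print(ah,proj(d,[p-y*.032-[0,0,ah],p+y*.032-[0,0,ah]]).round(1).tolist())
print(a.round(1).tolist())
# jig base corners in side vs jig model from top (checks calibration)
u=np.array([.990,.141,0]);v=np.array([-.141,.990,0]);o=np.array([.6333,-.1414,0])
print(proj(d,[o-.085*u-.115*v+[0,0,.01],o-.085*u+.085*v+[0,0,.01]]).round(1))
E
python3 go.py 418.8 -174.4 22 -5.9
```

```text
-0.01 [[268.3, 299.2], [297.3, 297.2]]
0 [[268.6, 302.2], [297.5, 300.2]]
0.01 [[268.9, 305.3], [297.6, 303.3]]
0.019 [[269.1, 308.0], [297.7, 306.0]]
[[264.9, 297.9], [299.7, 295.9]]
[[355.7 350.7]
 [325.6 288.7]]
t 3.75 [ 418.5 -176.1   72.5] yang -6.0 F [-0.6  1.1  0.6] w 0.0 0.0
[418.8, -174.4, 22.0, -5.9] [0.0034, 0.0002, 0.101, 0.0002, 0.0001, -0.0009]
```

Call:
arm_command(commands=[-0.5,0.003,0,0.03,0,0,0,-0.5,0.003,0,0.06,0,0,0,-0.5,0.003,0,0.09,0,0,0,-0.5,0.003,0,0.1,0,0,0,-0.5,0.003,0,0.105,0,0,0,-0.5,0.003,0,0.11,0,0,0,-0.5,0.003,0,0.11,0,0,0])

```text
time_s: 4.33
position: [0.4188, -0.1747, 0.0176]
tool_rot: [[0.105, 0.995, 0.0], [0.995, -0.105, 0.0], [0.0, 0.0, -1.0]]
ft_force: [0.7, 0.2, 0.7]
grip_width: 0.0639
gripper_force: 0.0
```

Call:
arm_command(commands=[-0.5,0,0,0.004,0,0,0,-0.5,0,0,0.008,0,0,0,-0.5,0,0,0.008,0,0,0])

```text
time_s: 4.58
position: [0.4188, -0.1746, 0.0136]
tool_rot: [[0.105, 0.995, 0.0], [0.995, -0.105, -0.0], [-0.0, 0.0, -1.0]]
ft_force: [0.6, -0.0, -0.7]
grip_width: 0.0643
gripper_force: 0.0
```

Run:
```python
from h import *
import pickle
d=shot("side");pickle.dump(d,open("side3.pkl","wb"))
u,v=proj(d,[[.42,-.16,.02]])[0].astype(int);print(u,v)
p=np.array([.4188,-.1746,.0136]);y=np.array([.995,-.105,0])
I=d["image"].copy()
print(proj(d,[p,p-y*.032,p+y*.032]))
save(cv2.resize(I[v-60:v+50,u-70:u+70],None,fx=5,fy=5,interpolation=cv2.INTER_CUBIC),"side3.png")
```

```text
283 320
[[284.47655241 327.48943426]
 [270.60916834 328.41805105]
 [298.31133471 326.56300061]]
```

View pics/side3.png

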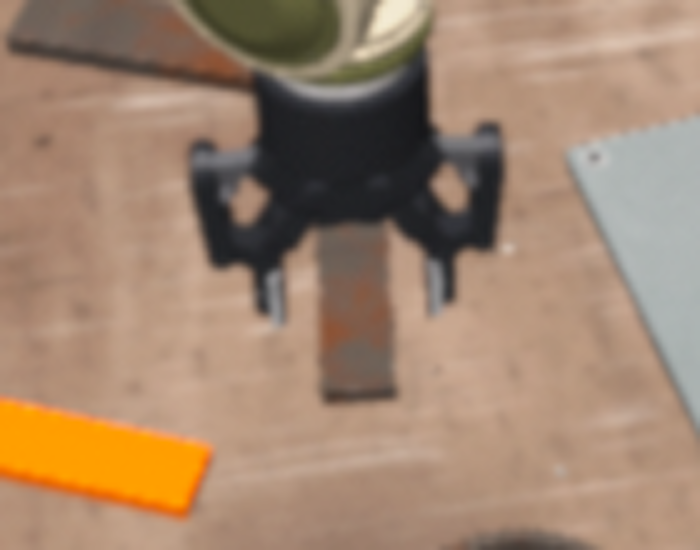

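Side crop: open fingers straddle the bar, tips (272,325) and (435,315). That is about 25 mm above the table, so the tips don't lead the reported TCP as stated. I'll feel my way down.

Call:
arm_command(commands=[-0.5,0,0,0.008,0,0,0,-0.5,0,0,0.016,0,0,0,-0.5,0,0,0.016,0,0,0])

```text
time_s: 4.88
position: [0.4184, -0.1744, 0.005]
tool_rot: [[0.105, 0.995, -0.001], [0.995, -0.105, 0.001], [0.001, -0.001, -1.0]]
ft_force: [0.3, -0.2, -0.7]
grip_width: 0.0638
gripper_force: 0.0
```

Call:
arm_command(commands=[-0.5,0,0,0.004,0,0,0,-0.5,0,0,0.008,0,0,0,-0.5,0,0,0.008,0,0,0])

```text
time_s: 5.13
position: [0.4186, -0.1745, 0.0013]
tool_rot: [[0.105, 0.995, -0.0], [0.995, -0.105, 0.0], [0.0, -0.0, -1.0]]
ft_force: [0.9, 0.6, -0.6]
grip_width: 0.064
gripper_force: 0.0
```

Call:
arm_command(commands=[-0.5,0,0,0.004,0,0,0,-0.5,0,0,0.008,0,0,0,-0.5,0,0,0.008,0,0,0])

```text
time_s: 5.38
position: [0.4186, -0.1745, -0.0027]
tool_rot: [[0.105, 0.995, -0.0], [0.995, -0.105, 0.0], [0.0, -0.0, -1.0]]
ft_force: [-0.3, 0.6, 0.2]
grip_width: 0.0643
gripper_force: 0.0
```

Call:
arm_command(commands=[-0.5,0,0,0.004,0,0,0,-0.5,0,0,0.008,0,0,0,-0.5,0,0,0.008,0,0,0])

```text
time_s: 5.63
position: [0.4186, -0.1745, -0.0067]
tool_rot: [[0.105, 0.995, -0.0], [0.995, -0.105, 0.0], [0.0, -0.0, -1.0]]
ft_force: [-0.1, -0.2, -0.5]
grip_width: 0.0636
gripper_force: 0.0
```

Run:
```python
from h import *
import pickle
d=shot("side");pickle.dump(d,open("side4.pkl","wb"))
s=env.observe();print(s["position"],s["ft_force"],s["q"])
p=s["position"];y=np.array([.995,-.105,0])
for z in(0,.005,.01,.02):
  q=p.copy();q[2]=z;print(z,proj(d,[q-y*.032,q+y*.032]).round(1).tolist())
save(cv2.resize(d["image"][260:370,213:353],None,fx=5,fy=5,interpolation=cv2.INTER_CUBIC),"side4.png")
```

```text
[ 0.41866002 -0.17455927 -0.00654737] [0.28511344 0.7925931  0.7457081 ] [-3.76515821e+01  3.02814910e+01  1.06116572e+02  1.09607668e-02
  4.36166952e+01 -3.16531323e+01]
0 [[270.9, 332.2], [298.4, 330.3]]
0.005 [[270.8, 330.8], [298.3, 329.0]]
0.01 [[270.6, 329.4], [298.3, 327.6]]
0.02 [[270.4, 326.6], [298.2, 324.8]]
```

View pics/side4.png

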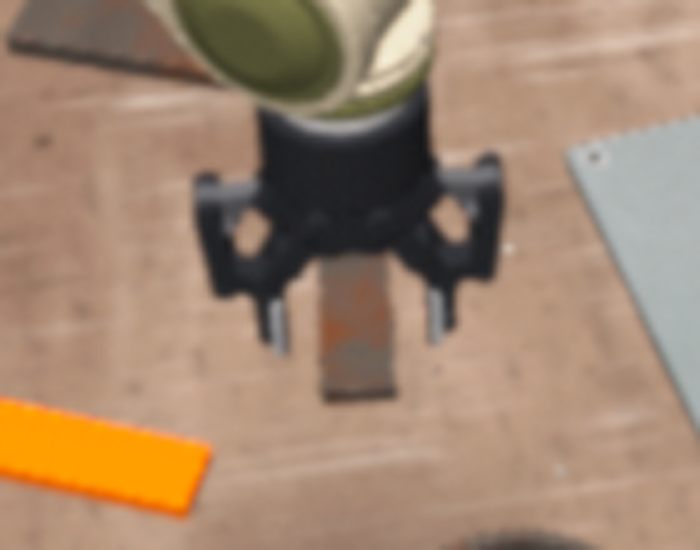

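Side crop: tips at (280,353) and (437,343), about 5 mm above the table, with the bar between them. I'll close here.

Call:
arm_command(commands=[1,0,0,0.002,0,0,0,1,0,0,0.002,0,0,0,1,0,0,0.002,0,0,0,1,0,0,0.002,0,0,0,1,0,0,0.002,0,0,0,1,0,0,0.002,0,0,0,1,0,0,0.002,0,0,0], newtons=80)

```text
time_s: 6.27
position: [0.4188, -0.1746, -0.0073]
tool_rot: [[0.105, 0.995, 0.0], [0.995, -0.105, -0.0], [-0.0, 0.0, -1.0]]
ft_force: [0.4, 1.2, -1.1]
grip_width: -0.0001
gripper_force: 0.0
```

Still shut on nothing. The visible tip edge is the finger's front face, about 11 mm nearer the camera, so the real tip height is more like 18 mm. I'll touch down on the bar top with shut fingers to calibrate height.

Call:
arm_command(commands=[1,0,0,0.004,0,0,0,1,0,0,0.004,0,0,0])

```text
time_s: 6.43
position: [0.4189, -0.1747, -0.0078]
tool_rot: [[0.104, 0.995, 0.001], [0.995, -0.104, -0.001], [-0.001, 0.001, -1.0]]
ft_force: [-5.1, 3.3, 25.1]
grip_width: -0.0001
gripper_force: 12.5
```

Call:
arm_command(commands=[1,0,0,0.004,0,0,0,1,0,0,0.004,0,0,0])

```text
time_s: 6.6
position: [0.4191, -0.1748, -0.008]
tool_rot: [[0.104, 0.995, 0.002], [0.995, -0.104, -0.002], [-0.002, 0.003, -1.0]]
ft_force: [-10.4, 7.1, 54.2]
grip_width: -0.0001
gripper_force: 27.2
```

Call:
arm_command(commands=[1,0,0,0.004,0,0,0,1,0,0,0.004,0,0,0])

```text
time_s: 6.77
position: [0.4192, -0.1748, -0.0082]
tool_rot: [[0.104, 0.995, 0.004], [0.995, -0.104, -0.003], [-0.003, 0.004, -1.0]]
ft_force: [-17.9, 10.1, 84.8]
grip_width: -0.0001
gripper_force: 42.1
```

Call:
arm_command(commands=[1,0,0,-0.02,0,0,0,1,0,0,-0.03,0,0,0,-0.5,0,0,-0.03,0,0,0,-0.5,0,0,-0.03,0,0,0,-0.5,0,0,-0.03,0,0,0,-0.5,0,0,-0.03,0,0,0,-0.5,0,0,-0.03,0,0,0])

```text
time_s: 7.35
position: [0.4186, -0.1745, 0.0011]
tool_rot: [[0.105, 0.995, -0.001], [0.995, -0.105, 0.001], [0.001, -0.001, -1.0]]
ft_force: [0.3, 0.2, 0.7]
grip_width: 0.0603
gripper_force: 0.0
```

Call:
arm_command(commands=[-0.5,0,0,0.015,0,0,0,-0.5,0,0,0.025,0,0,0,-0.5,0,0,0.03,0,0,0,-0.5,0,0,0.033,0,0,0,-0.5,0,0,0.033,0,0,0])

```text
time_s: 7.77
position: [0.4186, -0.1745, -0.0153]
tool_rot: [[0.105, 0.995, -0.001], [0.995, -0.105, 0.001], [0.001, -0.001, -1.0]]
ft_force: [0.2, -0.1, 0.0]
grip_width: 0.0641
gripper_force: 0.0
```

Call:
arm_command(commands=[-0.5,0,0,0.004,0,0,0,1,0,0,0.004,0,0,0,1,0,0,0.004,0,0,0,1,0,0,0.004,0,0,0,1,0,0,0.004,0,0,0,1,0,0,0.004,0,0,0,1,0,0,0.004,0,0,0], newtons=80)

```text
time_s: 8.35
position: [0.4187, -0.1746, -0.0163]
tool_rot: [[0.104, 0.995, 0.0], [0.995, -0.104, -0.0], [-0.0, 0.0, -1.0]]
ft_force: [-1.4, 0.8, 6.4]
grip_width: 0.0326
gripper_force: 79.5
```

Call:
arm_command(commands=[1,0,0,-0.01,0,0,0,1,0,0,-0.03,0,0,0,1,0,0,-0.06,0,0,0,1,0,0,-0.1,0,0,0,1,0,0,-0.1,0,0,0,1,0,0,-0.1,0,0,0])

```text
time_s: 8.85
position: [0.419, -0.1748, 0.0336]
tool_rot: [[0.105, 0.995, 0.002], [0.995, -0.105, -0.001], [-0.001, 0.002, -1.0]]
ft_force: [0.4, -0.2, -2.6]
grip_width: 0.0326
gripper_force: 80.0
```

```bash
python3 - <<'E'
from h import *
import pickle
d=shot("side");pickle.dump(d,open("side5.pkl","wb"))
save(cv2.resize(d["image"][250:350,213:353],None,fx=5,fy=5,interpolation=cv2.INTER_CUBIC),"side5.png")
E
python3 go.py
```

```text
t 8.9 [ 418.6 -174.5   32.9] yang -6.0 F [ 0.  -0.3 -3.9] w 32.5 79.96952891349792
```

View pics/side5.png

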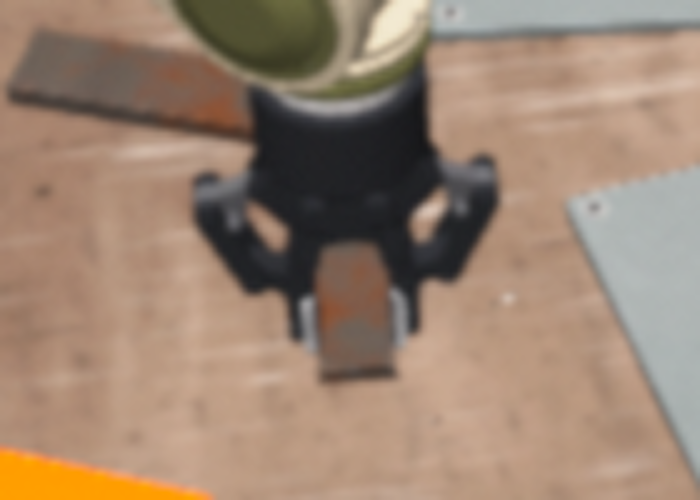

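Side crop: the bar is held between the pads, level, and lifted 50 mm (near end at 358,375). Now I'll compute the carry.

```bash
python3 - <<'E'
from h import *
import pickle
d=pickle.load(open("side5.pkl","rb"))
a=np.array([.1045,.9945]);n=np.array([.9945,-.1045]);c=np.array([.4223,-.1396])
for z in(.049,.059):
  e=c-.06*a;print(z,proj(d,[[*(e-.0175*n),z],[*(e+.0175*n),z]]).round(1).tolist())
print("seen bottom corners",[(213+320/5,250+380/5),(213+396/5,250+377/5)])
E
python3 go.py 514.4 -124 60 -81.9
```

```text
0.049 [[276.4, 326.4], [292.0, 325.4]]
0.059 [[276.1, 323.5], [291.8, 322.5]]
seen bottom corners [(277.0, 326.0), (292.2, 325.4)]
t 8.9 [ 418.6 -174.5   32.9] yang -6.0 F [ 0.  -0.3 -3.9] w 32.5 79.96952891349792
[514.4, -124.0, 60.0, -81.9] [0.1205, 0.1801, -0.0542, 0.0001, -0.0, 0.6325]
```

Call:
arm_command(commands=[1,0.01,0.015,-0.054,0,0,0.05,1,0.02,0.03,-0.054,0,0,0.1,1,0.03,0.045,-0.054,0,0,0.16,1,0.04,0.06,-0.054,0,0,0.22,1,0.055,0.08,-0.054,0,0,0.28,1,0.07,0.1,-0.054,0,0,0.34,1,0.085,0.13,-0.054,0,0,0.4,1,0.1,0.15,-0.054,0,0,0.46,1,0.11,0.165,-0.054,0,0,0.52,1,0.12,0.18,-0.054,0,0,0.57,1,0.12,0.18,-0.054,0,0,0.62,1,0.12,0.18,-0.054,0,0,0.6325])

```text
time_s: 9.9
position: [0.5141, -0.1238, 0.0585]
tool_rot: [[0.991, 0.136, -0.002], [0.136, -0.991, 0.001], [-0.002, -0.002, -1.0]]
ft_force: [-0.7, 0.3, -2.9]
grip_width: 0.0325
gripper_force: 80.9
```

```bash
python3 go.py 514.4 -124 0 -81.9 514.4 -124 -4 -81.9
```

```text
t 9.9 [ 514.1 -123.8   58.5] yang -82.18 F [-0.7  0.3 -2.9] w 32.5 80.9352958202362
[514.4, -124.0, 0.0, -81.9] [0.0007, 0.0007, 0.117, -0.0008, 0.0011, -0.0024]
[514.4, -124.0, -4.0, -81.9] [0.0008, 0.0007, 0.125, -0.0008, 0.0011, -0.0024]
```

Call:
arm_command(commands=[1,0,0,0.05,0,0.001,-0.002,1,0,0,0.09,0,0.001,-0.002,1,0,0,0.11,0,0.001,-0.002,1,0,0,0.12,0,0.001,-0.002,1,0,0,0.123,0,0.001,-0.002,1,0,0,0.123,0,0.001,-0.002])

```text
time_s: 10.4
position: [0.5146, -0.1244, -0.0014]
tool_rot: [[0.989, 0.145, 0.002], [0.145, -0.989, 0.0], [0.002, -0.0, -1.0]]
ft_force: [0.3, -0.0, -3.0]
grip_width: 0.0324
gripper_force: 80.8
```

```bash
python3 go.py 574 -115.5 -3.5 -81.9 591.6 -113 -3.5 -81.9
python3 - <<'E'
from h import *
d=shot("top");I=d["image"];hsv=cv2.cvtColor(I,cv2.COLOR_RGB2HSV)
o=np.array([633.2,-141.5]);u=np.array([.990,.1409]);v=np.array([-.1409,.990])
loc=lambda x,y,z:np.r_[o+x*u+y*v,z]/1000
# expected front edge corners and plate sample across front: V profile along local y at x=-25, z=.024
for x in(-12,-20,-30,-45):
    P=proj(d,[loc(x,y,.024) for y in range(0,70,3)]).round().astype(int)
    print(x,[int(hsv[b,a,2]) for a,b in P],[int(hsv[b,a,1]) for a,b in P])
E
```

```text
t 10.4 [ 514.6 -124.4   -1.4] yang -81.67 F [ 0.3 -0.  -3. ] w 32.4 80.8492648601532
[574.0, -115.5, -3.5, -81.9] [0.12, -0.0005, 0.0045, -0.0, -0.001, 0.0019]
[591.6, -113.0, -3.5, -81.9] [0.1556, -0.0003, 0.0046, -0.0, -0.001, 0.0019]
-12 [165, 166, 165, 166, 165, 108, 93, 99, 74, 67, 60, 52, 62, 141, 142, 116, 136, 141, 141, 140, 143, 142, 142, 140] [40, 41, 40, 41, 39, 45, 71, 80, 83, 76, 81, 74, 29, 25, 27, 18, 24, 25, 25, 27, 27, 29, 27, 26]
-20 [165, 167, 166, 166, 164, 166, 162, 101, 82, 81, 70, 57, 50, 45, 68, 89, 86, 144, 143, 141, 139, 141, 141, 143] [39, 40, 40, 41, 40, 40, 42, 43, 65, 82, 87, 94, 82, 57, 41, 29, 3, 28, 29, 25, 22, 25, 25, 27]
-30 [160, 165, 165, 166, 167, 166, 165, 166, 143, 91, 81, 85, 82, 68, 50, 38, 124, 141, 141, 140, 142, 143, 141, 140] [41, 40, 40, 41, 43, 40, 39, 41, 39, 39, 72, 78, 84, 86, 77, 74, 25, 27, 25, 26, 23, 25, 25, 27]
-45 [189, 187, 176, 165, 163, 166, 167, 165, 165, 165, 167, 164, 105, 68, 70, 57, 43, 97, 134, 143, 141, 140, 141, 141] [39, 38, 41, 39, 39, 40, 41, 39, 40, 37, 41, 39, 39, 41, 47, 81, 83, 16, 23, 25, 31, 26, 24, 27]
```

Call:
arm_command(commands=[1,0.015,0,0.003,0,-0.001,0.002,1,0.03,0,0.003,0,-0.001,0.002,1,0.045,0,0.003,0,-0.001,0.002,1,0.06,0,0.003,0,-0.001,0.002,1,0.075,0,0.003,0,-0.001,0.002,1,0.09,0,0.003,0,-0.001,0.002,1,0.1,0,0.003,0,-0.001,0.002,1,0.11,0,0.003,0,-0.001,0.002,1,0.12,0,0.003,0,-0.001,0.002,1,0.12,0,0.003,0,-0.001,0.002])

```text
time_s: 11.28
position: [0.5748, -0.1156, -0.0027]
tool_rot: [[0.99, 0.141, 0.001], [0.141, -0.99, -0.0], [0.001, 0.0, -1.0]]
ft_force: [-0.8, -0.5, -1.8]
grip_width: 0.0324
gripper_force: 80.9
```

```bash
python3 go.py 591.6 -113 -4 -81.9
```

```text
t 11.28 [ 574.8 -115.6   -2.7] yang -81.89 F [-0.8 -0.5 -1.8] w 32.4 80.89250206947327
[591.6, -113.0, -4.0, -81.9] [0.0341, -0.0004, 0.0026, 0.0002, -0.0004, 0.0001]
```

Call:
arm_command(commands=[1,0.01,0,0.001,0,0,0,1,0.02,0,0.002,0,0,0,1,0.027,0,0.003,0,0,0,1,0.027,0,0.003,0,0,0])

```text
time_s: 11.62
position: [0.5879, -0.1137, -0.0043]
tool_rot: [[0.99, 0.141, 0.001], [0.141, -0.99, -0.0], [0.001, 0.0, -1.0]]
ft_force: [0.2, 0.6, -3.5]
grip_width: 0.0322
gripper_force: 80.9
```

Call:
arm_command(commands=[1,0.002,0,0,0,0,0,1,0.003,0,0,0,0,0,1,0.003,0,0,0,0,0])

```text
time_s: 11.87
position: [0.5887, -0.1135, -0.0042]
tool_rot: [[0.99, 0.141, 0.0], [0.141, -0.99, 0.0], [0.0, -0.0, -1.0]]
ft_force: [0.5, -0.2, -3.5]
grip_width: 0.0325
gripper_force: 80.9
```

Call:
arm_command(commands=[1,0.002,0,0.001,0,0,0,1,0.004,0,0.002,0,0,0,1,0.004,0,0.002,0,0,0])

```text
time_s: 12.12
position: [0.5908, -0.1133, -0.0053]
tool_rot: [[0.99, 0.141, 0.0], [0.141, -0.99, 0.0], [0.0, 0.0, -1.0]]
ft_force: [-0.2, -0.2, -3.5]
grip_width: 0.0321
gripper_force: 80.9
```

Call:
arm_command(commands=[1,0.002,0,0,0,0,0,1,0.003,0,0,0,0,0,1,0.003,0,0,0,0,0])

```text
time_s: 12.37
position: [0.5911, -0.113, -0.0056]
tool_rot: [[0.99, 0.141, -0.003], [0.141, -0.99, 0.0], [-0.003, -0.001, -1.0]]
ft_force: [-5.3, -1.2, -2.7]
grip_width: 0.0324
gripper_force: 81.0
```

Call:
arm_command(commands=[1,0.001,0,0.001,0,0,0,1,0.001,0,0.002,0,0,0,1,0.001,0,0.002,0,0,0])

```text
time_s: 12.62
position: [0.5911, -0.113, -0.0062]
tool_rot: [[0.99, 0.141, -0.004], [0.141, -0.99, 0.0], [-0.004, -0.001, -1.0]]
ft_force: [-9.9, -1.8, 2.6]
grip_width: 0.0322
gripper_force: 81.5
```

Call:
arm_command(commands=[-0.5,0,0,0,0,0,0,-0.5,0,0,0,0,0,0,-0.5,0,0,0,0,0,0,-0.5,0,0,0,0,0,0,-0.5,0,0,0,0,0,0,-0.5,0,0,-0.03,0,0,0,-0.5,0,0,-0.08,0,0,0,-0.5,0,0,-0.14,0,0,0,-0.5,0,0,-0.2,0,0,0,-0.5,0,0,-0.2,0,0,0])

```text
time_s: 13.45
position: [0.5954, -0.1139, 0.0998]
tool_rot: [[0.99, 0.141, 0.01], [0.141, -0.99, -0.004], [0.009, 0.005, -1.0]]
ft_force: [0.4, -0.5, 0.6]
grip_width: 0.064
gripper_force: 0.0
```

```bash
cat > chk.py <<'E'
from h import *
import sys
o=np.array([633.2,-141.5]);u=np.array([.990,.1409]);v=np.array([-.1409,.990])
def meas(d,box,z,nm):
    I=d["image"];hsv=cv2.cvtColor(I,cv2.COLOR_RGB2HSV).astype(int);x0,y0,x1,y1=box
    m=np.zeros(I.shape[:2],np.uint8);m[y0:y1,x0:x1]=((hsv[...,2]<110)&~((hsv[...,0]>90)&(hsv[...,1]>100)))[y0:y1,x0:x1]*255
    for c in cv2.findContours(m,0,1)[0]:
        if cv2.contourArea(c)<80: continue
        P=ray(d,c[:,0,:],z)[:,:2]*1000-o;L=np.c_[P@u,P@v].astype(np.float32);r=cv2.minAreaRect(L);print(nm,"local",np.round(r[0],1),np.round(r[1],1),round(r[2],1))
d=shot("side")
P=proj(d,[[*(o+a*u+b*v)/1000,.02] for a,b in((-85,-115),(85,-115),(-85,85),(85,85))]);b=[*P.min(0).astype(int),*P.max(0).astype(int)];b=[int(i) for i in b];print(b)
meas(d,b,.019,"side")
save(cv2.resize(d["image"][b[1]-40:b[3]+10,b[0]-40:b[2]+20],None,fx=4,fy=4,interpolation=cv2.INTER_CUBIC),sys.argv[1])
E
python3 chk.py s6.png; python3 go.py
```

```text
[325, 269, 425, 347]
side local [ 23.3 -63.8] [34.  48.5] 88.3
side local [-4.2 20. ] [ 28.3 121.7] 85.3
t 13.5 [ 594.3 -113.5   96.9] yang -81.89 F [-0.8  0.8 -0.4] w 64.1 0.0
```

View pics/s6.png

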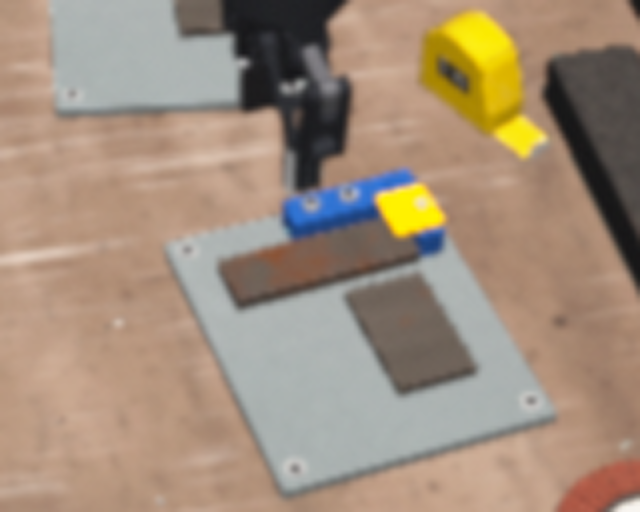

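Side crop: the spacer lies flat along the rail at (320,262), its far end under the yellow lip at (410,210). The plate is untouched at (412,335) and the fingers are clear. Next is the pushing position, plus a check for lateral tool bias.

```bash
python3 - <<'E'
from h import *
import pickle
d=pickle.load(open("side5.pkl","rb"))
px=[361.3,275.3];print([ray(d,px,z)[0].round(4).tolist() for z in(.09,.11,.12,.13)])
E
python3 go.py 675 -237 97 -81.9
```

```text
[[0.6122, -0.1172, 0.09], [0.6065, -0.1362, 0.11], [0.6037, -0.1457, 0.12], [0.6008, -0.1552, 0.13]]
t 13.5 [ 594.3 -113.5   96.9] yang -81.89 F [-0.8  0.8 -0.4] w 64.1 0.0
[675.0, -237.0, 97.0, -81.9] [0.125, 0.2673, 0.0015, 0.0016, -0.0029, 0.0001]
```

Call:
arm_command(commands=[1,0.03,0.07,0,0,-0.001,0,1,0.06,0.14,0,0.001,-0.002,0,1,0.1,0.21,0,0.001,-0.003,0,1,0.12,0.25,0,0.001,-0.003,0,1,0.125,0.267,0,0.001,-0.003,0,1,0.125,0.267,0,0.001,-0.003,0,1,0.125,0.267,0,0.001,-0.003,0])

```text
time_s: 14.08
position: [0.6726, -0.2355, 0.0928]
tool_rot: [[0.99, 0.141, -0.008], [0.141, -0.99, 0.002], [-0.008, -0.004, -1.0]]
ft_force: [0.1, 0.7, 0.1]
grip_width: 0.0002
gripper_force: 0.0
```

```bash
python3 go.py 675 -237 5 -81.9 675 -237 -5 -81.9
```

```text
t 14.08 [ 672.6 -235.5   92.8] yang -81.9 F [0.1 0.7 0.1] w 0.2 0.0
[675.0, -237.0, 5.0, -81.9] [0.0056, 0.0043, 0.1755, -0.0017, 0.0037, -0.0]
[675.0, -237.0, -5.0, -81.9] [0.0057, 0.0044, 0.1955, -0.0017, 0.0037, -0.0]
```

Call:
arm_command(commands=[1,0.002,0.002,0.05,0,0.001,0,1,0.002,0.002,0.1,0,0.001,0,1,0.002,0.002,0.14,0,0.001,0,1,0.002,0.002,0.165,0,0.001,0,1,0.002,0.002,0.175,0,0.001,0,1,0.002,0.002,0.175,0,0.001,0,1,0.002,0.002,0.175,0,0.001,0])

```text
time_s: 14.67
position: [0.6744, -0.2369, 0.0076]
tool_rot: [[0.99, 0.141, -0.003], [0.141, -0.99, 0.001], [-0.003, -0.001, -1.0]]
ft_force: [-0.1, 0.3, 0.2]
grip_width: -0.0
gripper_force: 0.0
```

```bash
python3 go.py 675 -237 -5.5 -81.9
```

```text
t 14.67 [ 674.4 -236.9    7.6] yang -81.88 F [-0.1  0.3  0.2] w -0.0 0.0
[675.0, -237.0, -5.5, -81.9] [0.0013, 0.0005, 0.0261, -0.0006, 0.0013, 0.0002]
```

Call:
arm_command(commands=[1,0.001,0,0.01,0,0.001,0,1,0.001,0,0.02,0,0.001,0,1,0.001,0,0.026,0,0.001,0,1,0.001,0,0.026,0,0.001,0,1,0.001,0,0.026,0,0.001,0])

```text
time_s: 15.08
position: [0.6743, -0.237, -0.0068]
tool_rot: [[0.99, 0.141, -0.002], [0.141, -0.99, 0.002], [-0.002, -0.002, -1.0]]
ft_force: [1.3, 0.7, -0.4]
grip_width: 0.0001
gripper_force: 0.0
```

Call:
arm_command(commands=[1,0,-0.006,-0.002,0,0,0,1,0,-0.012,-0.002,0,0,0,1,0,-0.018,-0.002,0,0,0,1,0,-0.018,-0.002,0,0,0])

```text
time_s: 15.42
position: [0.6731, -0.2273, -0.0055]
tool_rot: [[0.99, 0.141, -0.002], [0.141, -0.99, 0.002], [-0.002, -0.002, -1.0]]
ft_force: [0.2, 0.1, -0.2]
grip_width: 0.0002
gripper_force: 0.0
```

Call:
arm_command(commands=[1,0,-0.005,0,0,0,0,1,0,-0.01,0,0,0,0,1,0,-0.016,0,0,0,0,1,0,-0.016,0,0,0,0])

```text
time_s: 15.75
position: [0.6719, -0.2195, -0.0056]
tool_rot: [[0.99, 0.141, -0.002], [0.141, -0.99, 0.002], [-0.002, -0.002, -1.0]]
ft_force: [-0.6, -0.2, 0.8]
grip_width: 0.0002
gripper_force: 0.0
```

Call:
arm_command(commands=[1,0,-0.004,0,0,0,0,1,0,-0.008,0,0,0,0,1,0,-0.012,0,0,0,0,1,0,-0.012,0,0,0,0])

```text
time_s: 16.08
position: [0.6711, -0.214, -0.0056]
tool_rot: [[0.99, 0.141, -0.002], [0.141, -0.99, 0.002], [-0.002, -0.002, -1.0]]
ft_force: [0.2, -0.1, 1.0]
grip_width: 0.0003
gripper_force: 0.0
```

```bash
python3 chk.py s7.png
```

```text
[325, 269, 425, 347]
side local [24.7 11.5] [175.4 182. ] 59.5
side local [112.4  65. ] [28.4 83.6] 70.8
```

```bash
cat > strip.py <<'E'
from h import *
o=np.array([633.2,-141.5]);u=np.array([.990,.1409]);v=np.array([-.1409,.990])
for n in("side","top"):
    d=shot(n);hsv=cv2.cvtColor(d["image"],cv2.COLOR_RGB2HSV)
    ys=range(-96,58,4);print(n,list(ys))
    for x in(-5,8,18,28,38,48):
        P=proj(d,[[*(o+x*u+y*v)/1000,.018] for y in ys]).round().astype(int)
        print(x,[int(hsv[b,a,2]) for a,b in P])
E
python3 strip.py
```

```text
side [-96, -92, -88, -84, -80, -76, -72, -68, -64, -60, -56, -52, -48, -44, -40, -36, -32, -28, -24, -20, -16, -12, -8, -4, 0, 4, 8, 12, 16, 20, 24, 28, 32, 36, 40, 44, 48, 52, 56]
-5 [177, 177, 177, 177, 175, 169, 173, 176, 173, 170, 174, 167, 174, 176, 168, 174, 177, 159, 169, 174, 167, 176, 174, 169, 175, 177, 168, 85, 94, 116, 125, 127, 128, 123, 122, 121, 114, 101, 122]
8 [175, 176, 176, 175, 163, 114, 91, 109, 109, 109, 107, 107, 107, 109, 112, 112, 112, 114, 114, 116, 116, 112, 110, 109, 111, 121, 119, 83, 86, 105, 114, 117, 112, 112, 111, 114, 113, 96, 117]
18 [176, 173, 158, 117, 128, 103, 90, 99, 109, 109, 108, 106, 107, 109, 111, 112, 111, 114, 114, 114, 114, 111, 110, 108, 109, 119, 119, 92, 92, 113, 117, 108, 107, 106, 107, 105, 103, 103, 118]
28 [176, 165, 113, 38, 36, 47, 96, 95, 107, 83, 101, 134, 114, 96, 85, 104, 111, 117, 115, 110, 113, 111, 109, 108, 108, 120, 109, 87, 84, 112, 113, 110, 110, 111, 107, 105, 105, 99, 112]
38 [175, 174, 148, 82, 69, 31, 30, 30, 30, 31, 31, 31, 30, 31, 30, 31, 29, 42, 39, 34, 37, 33, 35, 53, 48, 69, 85, 63, 80, 111, 110, 110, 112, 11
[... 758 characters left out ...]
136, 133, 131, 128, 125, 121, 119, 115, 113, 104, 102, 91, 87, 76, 72, 79, 83, 85, 87, 88, 86, 82, 84, 85, 86, 62, 124, 103, 91, 84, 82, 84, 80, 82, 114, 122, 136, 138]
28 [134, 132, 132, 128, 127, 121, 118, 116, 112, 100, 96, 86, 81, 74, 89, 85, 78, 71, 86, 89, 85, 85, 82, 81, 85, 87, 86, 129, 96, 87, 81, 83, 82, 81, 80, 81, 87, 80, 125]
38 [128, 126, 124, 121, 121, 120, 114, 104, 94, 87, 85, 77, 73, 135, 130, 123, 119, 77, 84, 86, 87, 86, 85, 82, 83, 87, 80, 139, 117, 86, 83, 86, 86, 90, 89, 89, 86, 142, 161]
48 [122, 118, 117, 118, 112, 110, 100, 91, 86, 85, 153, 165, 157, 154, 144, 85, 80, 84, 87, 87, 83, 87, 88, 86, 83, 90, 52, 142, 107, 184, 106, 112, 105, 166, 194, 111, 118, 141, 161]
```

Call:
arm_command(commands=[1,0,-0.004,0,0,0,0,1,0,-0.008,0,0,0,0,1,0,-0.012,0,0,0,0,1,0,-0.014,0,0,0,0,1,0,-0.014,0,0,0,0])

```text
time_s: 16.65
position: [0.6701, -0.2069, -0.0057]
tool_rot: [[0.99, 0.141, -0.002], [0.141, -0.99, 0.002], [-0.002, -0.002, -1.0]]
ft_force: [-0.5, 0.2, -0.1]
grip_width: -0.0001
gripper_force: 0.0
```

```bash
python3 strip.py | sed -n '8,20p'; python3 go.py
```

```text
top [-96, -92, -88, -84, -80, -76, -72, -68, -64, -60, -56, -52, -48, -44, -40, -36, -32, -28, -24, -20, -16, -12, -8, -4, 0, 4, 8, 12, 16, 20, 24, 28, 32, 36, 40, 44, 48, 52, 56]
-5 [149, 149, 147, 145, 145, 142, 139, 135, 133, 130, 128, 122, 120, 112, 109, 103, 99, 87, 86, 75, 72, 80, 130, 142, 140, 141, 140, 140, 133, 113, 122, 132, 137, 150, 152, 157, 159, 166, 166]
8 [143, 144, 139, 139, 136, 134, 131, 132, 127, 124, 115, 110, 108, 104, 98, 94, 86, 78, 72, 72, 83, 89, 87, 86, 85, 85, 86, 85, 121, 85, 87, 89, 87, 92, 103, 125, 140, 146, 148]
18 [140, 138, 141, 137, 134, 129, 129, 125, 123, 118, 110, 109, 103, 99, 90, 84, 73, 71, 77, 87, 88, 90, 86, 86, 82, 86, 87, 84, 97, 91, 84, 81, 81, 83, 85, 84, 81, 104, 112]
28 [139, 135, 134, 132, 133, 126, 126, 123, 120, 114, 111, 103, 93, 85, 76, 76, 89, 95, 87, 80, 85, 89, 86, 86, 82, 83, 86, 88, 89, 86, 84, 83, 86, 81, 80, 80, 88, 82, 162]
38 [138, 128, 126, 126, 123, 123, 122, 116, 111, 100, 94, 89, 84, 75, 71, 133, 135, 130, 117, 75, 84, 85, 84, 85, 84, 82, 85, 84, 70, 85, 84, 84, 87, 91, 89, 88, 85, 142, 164]
48 [133, 126, 120, 119, 116, 118, 113, 106, 100, 93, 82, 87, 130, 159, 160, 157, 124, 94, 84, 87, 86, 87, 84, 89, 89, 86, 86, 90, 94, 182, 105, 115, 106, 166, 190, 112, 119, 141, 162]
t 16.75 [ 670.2 -207.    -5.6] yang -81.89 F [ 0.4 -0.6 -0.1] w 0.2 0.0
```

Call:
arm_command(commands=[1,0,-0.003,0,0,0,0,1,0,-0.006,0,0,0,0,1,0,-0.006,0,0,0,0])

```text
time_s: 17.0
position: [0.6698, -0.2044, -0.0056]
tool_rot: [[0.99, 0.141, -0.002], [0.141, -0.99, 0.001], [-0.002, -0.002, -1.0]]
ft_force: [1.1, -2.7, -0.6]
grip_width: -0.0
gripper_force: 0.9
```

Call:
arm_command(commands=[1,0,-0.003,0,0,0,0,1,0,-0.003,0,0,0,0])

```text
time_s: 17.17
position: [0.6695, -0.2037, -0.0055]
tool_rot: [[0.99, 0.141, -0.002], [0.141, -0.99, 0.0], [-0.002, -0.0, -1.0]]
ft_force: [0.3, -5.2, -0.8]
grip_width: -0.0001
gripper_force: 2.7
```

Call:
arm_command(commands=[1,0,-0.003,0,0,0,0,1,0,-0.003,0,0,0,0])

```text
time_s: 17.33
position: [0.6695, -0.2036, -0.0052]
tool_rot: [[0.99, 0.14, -0.001], [0.14, -0.99, -0.002], [-0.001, 0.002, -1.0]]
ft_force: [0.1, -10.1, -1.8]
grip_width: -0.0002
gripper_force: 5.0
```

```bash
python3 strip.py | sed -n '8,20p'; python3 go.py
```

```text
top [-96, -92, -88, -84, -80, -76, -72, -68, -64, -60, -56, -52, -48, -44, -40, -36, -32, -28, -24, -20, -16, -12, -8, -4, 0, 4, 8, 12, 16, 20, 24, 28, 32, 36, 40, 44, 48, 52, 56]
-5 [150, 147, 148, 148, 144, 142, 142, 140, 133, 132, 130, 124, 124, 119, 114, 108, 106, 95, 91, 86, 79, 72, 73, 138, 140, 141, 140, 141, 140, 108, 94, 120, 123, 142, 146, 149, 154, 162, 164]
8 [143, 144, 142, 141, 138, 137, 134, 132, 131, 129, 120, 114, 112, 105, 104, 98, 96, 85, 81, 73, 68, 89, 88, 87, 87, 82, 83, 89, 87, 85, 85, 88, 88, 85, 85, 93, 127, 134, 140]
18 [142, 142, 142, 139, 135, 135, 129, 126, 126, 122, 117, 115, 108, 108, 98, 93, 82, 79, 74, 71, 87, 88, 89, 87, 86, 84, 83, 86, 89, 94, 89, 85, 80, 80, 82, 83, 82, 150, 164]
28 [140, 138, 138, 135, 130, 129, 129, 126, 124, 118, 116, 108, 105, 92, 80, 80, 73, 71, 102, 100, 76, 73, 88, 87, 85, 84, 84, 84, 75, 89, 83, 84, 83, 83, 79, 80, 84, 100, 164]
38 [141, 136, 131, 125, 123, 125, 124, 120, 118, 115, 107, 93, 89, 81, 81, 88, 131, 139, 128, 110, 81, 86, 86, 84, 86, 83, 82, 84, 87, 87, 86, 85, 85, 88, 88, 87, 87, 144, 161]
48 [137, 136, 121, 120, 119, 119, 114, 114, 107, 103, 89, 83, 83, 117, 167, 162, 158, 154, 81, 76, 84, 87, 86, 85, 92, 86, 85, 89, 87, 183, 106, 112, 105, 165, 194, 111, 119, 142, 162]
t 17.43 [ 669.5 -203.5   -5.2] yang -81.94 F [ 0.6 -9.7 -1.5] w -0.2 4.845832139253616
```

Call:
arm_command(commands=[1,0,-0.002,0,0,0,0,1,0,-0.005,0,0,0,0,1,0,-0.005,0,0,0,0])

```text
time_s: 17.68
position: [0.6695, -0.2034, -0.0047]
tool_rot: [[0.99, 0.14, 0.001], [0.14, -0.99, -0.006], [-0.0, 0.006, -1.0]]
ft_force: [0.5, -18.1, -1.2]
grip_width: -0.0001
gripper_force: 9.0
```

Call:
arm_command(commands=[1,0,-0.002,0.001,0,0,0,1,0,-0.003,0.001,0,0,0,1,0,-0.003,0.001,0,0,0,1,0,-0.003,0.001,0,0,0])

```text
time_s: 18.02
position: [0.6695, -0.2033, -0.0049]
tool_rot: [[0.99, 0.139, 0.001], [0.139, -0.99, -0.008], [0.0, 0.008, -1.0]]
ft_force: [0.3, -22.3, -1.1]
grip_width: -0.0
gripper_force: 11.2
```

```bash
cat > fin.py <<'E'
from h import *
o=np.array([633.2,-141.5]);u=np.array([.990,.1409]);v=np.array([-.1409,.990])
d=shot("top");hsv=cv2.cvtColor(d["image"],cv2.COLOR_RGB2HSV)
for z,ys in((.018,range(6,30,2)),(.021,range(46,62,2))):
    print(list(ys))
    for x in(-8,0,8,18,28,38,48):
        P=proj(d,[[*(o+x*u+y*v)/1000,z] for y in ys]).round().astype(int);print(x,[tuple(int(k) for k in hsv[b,a,1:]) for a,b in P])
E
python3 fin.py; python3 go.py
```

```text
[6, 8, 10, 12, 14, 16, 18, 20, 22, 24, 26, 28]
-8 [(28, 138), (26, 138), (26, 138), (24, 140), (22, 139), (23, 142), (13, 133), (53, 106), (53, 106), (56, 104), (41, 117), (41, 123)]
0 [(21, 119), (11, 92), (11, 92), (12, 87), (26, 139), (19, 121), (19, 121), (32, 97), (56, 91), (56, 91), (56, 91), (71, 93)]
8 [(24, 84), (21, 85), (21, 86), (24, 85), (24, 85), (21, 86), (47, 113), (43, 96), (43, 96), (39, 84), (58, 88), (64, 87)]
18 [(21, 85), (21, 84), (24, 85), (24, 85), (24, 85), (18, 86), (53, 92), (53, 92), (66, 89), (55, 88), (50, 86), (50, 86)]
28 [(19, 81), (27, 84), (27, 84), (24, 86), (24, 85), (24, 74), (41, 81), (67, 88), (53, 86), (39, 85), (39, 85), (36, 84)]
38 [(19, 81), (19, 81), (24, 84), (21, 86), (21, 87), (21, 87), (33, 86), (38, 87), (31, 90), (31, 90), (24, 85), (24, 84)]
48 [(42, 84), (30, 85), (24, 85), (18, 87), (18, 87), (23, 89), (143, 123), (224, 183), (224, 183), (82, 106), (111, 108), (155, 115)]
[46, 48, 50, 52, 54, 56, 58, 60]
-8 [(39, 151), (38, 154), (39, 157), (43, 160), (41, 162), (39, 164), (39, 165), (38, 167)]
0 [(40, 134), (36, 140), (36, 140), (41, 144), (40, 154), (40, 154), (40, 154), (41, 157)]
8 [(33, 85), (37, 90), (35, 101), (26, 118), (35, 132), (40, 135), (39, 138), (41, 142)]
18 [(22, 81), (25, 81), (25, 70), (25, 70), (172, 151), (188, 164), (185, 163), (185, 163)]
28 [(19, 80), (25, 83), (25, 83), (81, 98), (172, 151), (181, 165), (181, 165), (176, 162)]
38 [(32, 87), (26, 88), (27, 86), (125, 126), (187, 161), (187, 161), (79, 168), (39, 152)]
48 [(238, 236), (154, 119), (166, 117), (166, 117), (129, 144), (181, 163), (186, 162), (186, 162)]
t 18.07 [ 669.5 -203.3   -4.9] yang -82.01 F [ -0.2 -22.7  -0.8] w 0.0 11.153954565525055
```

```bash
python3 - <<'E'
from h import *
o=np.array([633.2,-141.5]);u=np.array([.990,.1409]);v=np.array([-.1409,.990])
d=shot("side");V=cv2.cvtColor(d["image"],cv2.COLOR_RGB2HSV)[...,2].astype(np.float32)
def prof(y,z,xs):
    P=proj(d,[[*(o+x*u+y*v)/1000,z] for x in xs]).astype(np.float32)
    return cv2.remap(V,P[None,:,0],P[None,:,1],cv2.INTER_LINEAR)[0].astype(int).tolist()
xs=list(range(-76,-50,2));print(xs)
for y in(28,37,46):print(y,prof(y,.020,xs))
xs=list(range(-96,-74,2));print("base edge",xs,prof(-60,.010,xs),prof(0,.010,xs))
E
python3 go.py
```

```text
[-76, -74, -72, -70, -68, -66, -64, -62, -60, -58, -56, -54, -52]
28 [181, 178, 175, 163, 137, 104, 98, 106, 112, 113, 110, 110, 109]
37 [179, 178, 175, 165, 137, 107, 99, 105, 112, 114, 114, 113, 113]
46 [179, 178, 177, 171, 148, 121, 105, 107, 112, 115, 117, 118, 119]
base edge [-96, -94, -92, -90, -88, -86, -84, -82, -80, -78, -76] [178, 179, 173, 154, 140, 144, 162, 172, 172, 172, 173] [171, 173, 171, 158, 149, 154, 172, 178, 179, 179, 178]
t 18.12 [ 669.5 -203.3   -4.9] yang -82.01 F [ -0.2 -21.9  -0.8] w 0.2 11.150401532649994
```

```bash
python3 -c "
from rig import env
print(env.close_job())"
```

```text
the job is handed in; nothing more can be done
None
```

Job handed in at about 18 s: the spacer is flat under the lip against the end stop of the right-hand jig (jig_a), nipped between plate and rail, with the gripper still pressing the plate at about 22 N; the first two grasps missed, and one probe pushed about 85 N onto the spacer through the fingertips.

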